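Sort the inspected turned parts and close the parts box

TASK

Put the inspected parts away: both collars lying flat side by side in the deep parts box, the flanged bushing standing upright on its flange in the square tray, and the square bar lying lengthwise in the oblong tray. Once both collars are in, put the lid on the parts box so that it sits flat and fully home. Leave the micrometer where it lies.

Things in the scene. Friction and masses are not known exactly. Their poses are not given: they have to be found in the camera images.
- collar_a: Plain steel shaft collar: a ring 36 mm in diameter, 24 mm high, bore 14 mm, lying flat on the bench, about 0.16 kg. Origin: centre of its underside; z is its axis. The two collars are alike and either may go at either end of the box.
- collar_b: Plain steel shaft collar: a ring 36 mm in diameter, 24 mm high, bore 14 mm, lying flat on the bench, about 0.16 kg. Origin: centre of its underside; z is its axis. The two collars are alike and either may go at either end of the box.
- bushing: Steel flanged bushing standing on its flange: flange 46 mm in diameter and 10 mm thick at the foot, above it a barrel 30 mm in diameter up to 60 mm height; about 0.3 kg. Origin: centre of the flange's underside; z is its axis, upward.
- key_bar: Square steel bar lying on the bench, 90 mm long (its x), 18 mm wide and 18 mm high, about 0.23 kg. Origin: centre of its underside.
- box_lid: Grey plastic lid lying right way up, 0.14 kg: plug below 120 x 80 mm, 5 mm deep (7 mm play per side in the box); plate 154 x 114 mm, 6 mm thick, top at 11 mm; central grip bar 70 mm long (x), 14 wide (y), 26 high, top at 37 mm. Origin: centre of the plug's underside; x along the long side. Seated, its origin is 38 mm above the box's. Either way round fits.
- parts_box: Deepest of the three containers: grey plastic open box 144 x 104 mm, 43 mm high, walls and floor 5 mm (134 x 94 mm inside, 38 mm deep). Two collars fit side by side, one in each half of its length; stacked they would hold the lid up. Fixed to the bench; turned up to 0.2 rad. Origin: centre of its underside, on the bench top; x along its 144 mm side.
- square_tray: Shallow square grey plastic tray, 110 x 110 mm outside, 16 mm high, walls and floor 5 mm (100 x 100 mm inside). Fixed to the bench; turned up to 0.2 rad. Origin: centre of its underside, on the bench top; x along its side (all sides equal).
- long_tray: Shallow oblong grey plastic tray, 150 x 86 mm outside, 16 mm high, walls and floor 5 mm (140 x 76 mm inside). Fixed to the bench; turned up to 0.2 rad. Origin: centre of its underside, on the bench top; x along its 150 mm side.
- micrometer: Bystander, not to be moved: a loose outside micrometer lying on the bench at the side opposite the lid, about 135 mm long (its x), 58 mm wide over its bow, 13 mm high. Origin: at the middle of its length, on the bench.
There are look-alikes about, which are no part of the job. What is shaped like the box_lid but yellow is not meant.

How it is judged:
By the outcome, as a careful person would: the job done as asked, in the order asked, and still so for the second after the job is handed in, with the robot touching nothing.
It also fails if it takes over 112 s, if anything falls off the work surface, if the arm or the gripper's body presses on something with over 40 N, if the wrist force passes 120 N, or if a joint passes its speed limit or range.

ROBOT

A 7-joint arm with a two-finger parallel gripper is mounted at the origin on the work surface. World frame = base frame: x ahead of the robot, y to its left, z up, the work surface at z = 0. Lengths are in mm, angles in rad, forces in N, time in s.
With the tool pointing down it reaches from about 400 to 875 mm from the base axis. Payload 4.4 kg.
Tool frame: the origin (TCP) lies at the very end of the fingers, on their centre line; the grasp point (between the pads) lies 19 mm behind it; z points along the fingers, y is the line along which they close (so a half turn about z gives the same grasp; the last joint's range is limited). The gripper opens to 85 mm and grips with 20 to 120 N. Pads are 22 mm wide; open, the fingers measure 114 mm over their backs; the gripper's body (76 mm by 85 mm) begins 54 mm behind the grasp point. The pads swing forward as they close: fully open they stand 13 mm farther back than shut.
Start: joints at [1.108, 0.628, 0.038, 1.517, -0.027, 0.996, -0.02], TCP at [251.234, -599.5, 206.013] pointing down, gripper open.
Joint ranges: [-3.06, 3.06], [-0.37, 2.12], [-1.25, 1.32], [0.18, 2.47], [-1.1, 4.24], [0.23, 1.98], [-2.94, 2.94]. Speed limits (rad/s): [2.57, 2.57, 3.14, 3.14, 3.14, 3.14, 3.14].

INTERFACE

Orientations are given as [roll, pitch, yaw] about the fixed x, y, z axes, in that order (R = Rz(yaw) Ry(pitch) Rx(roll)).
In Python, from cell import sensors, get_image, camera_params, order gives the robot as it stands.
- The arm moves only by the shell command python3 -m inch 'ROWS' [OPENING]. ROWS is JSON, a list that holds one entry, the list of rows, each a list of 4 numbers: the shift along the tool's x, y, z in cm, then the turn about the tool's z in degrees. A call has 1 to 8 rows; each row is the pose to reach, as a shift and turn from the pose commanded when the call began, along the tool's axes at that moment; what a row does not reach only later rows make up. A row lasts 1/12 s, in which the tool goes at most 41.7 mm and 7.16 degrees, less where a joint would pass 70% of its speed; a pose out of reach is approached as far as the arm can. A call with a gripper value outside its range is refused whole. OPENING is the finger opening in cm, from 0 to 8.54, set as the call begins (- or left out, the last holds). The fingers move at their own pace and stop on an object; the grip force is fixed at half the most. Time passes only in rows, so rows that repeat a pose let the fingers close. It gives the time, the measured TCP pose, the force, the opening and the grip force at its end, in the units of the state.
- sensors.read_state(): the state, without advancing time (a new reading comes with each control period).
- get_image(name): name is "scene" or "side" or "wrist"; returns the picture (420x560x3 uint8, blue, green, red); there is no depth.
- camera_params(name): a dict with "mtx" (3x3 intrinsics, pixels), "rvec" (rotation vector, rad) and "tvec" (3), from world to camera coordinates, as OpenCV has them. Camera axes: x right, y down, z forward; pixel columns grow to the right and rows downward; lengths in mm; the calibration is good to about 2 mm. A picture is of the moment at which its call begins: read the wrist's pose just before it. camera_params takes no time and is no camera call; for the wrist camera it gives the pose at the moment of the call.
- order.finish_job(): hands the job in; it is judged then, once.
The state is a dict: "clock": time; "qpos": joint angles; "qd": joint speeds; "tau": joint torques, N m; "eef_pos": TCP position; "tool_rot": TCP orientation; "force": force on the tool from outside, world axes, zero at the start; "torque": the same for the moment, N m; "width": finger opening in mm; "gripper_force": force on a finger pad.
Only numpy, scipy, OpenCV 4.12 (cv2) and the standard library are available. Lean on these libraries where they do the work, as an engineer would, in place of code of your own. Each camera call takes 0.05 s, during which the arm holds its last target. There are 200 camera calls.

## Working session

There is one attempt and no reset: what is moved stays moved. The work goes in short steps, Python scripts to look and compute and a shell command to move; the robot and the scene stay as the last step left them, time stands still between calls to the robot, and variables do not carry over. Pictures are saved under pics/ and viewed, at most 14 in all, crops included, and the job is handed in when it is done.

```bash
ls; mkdir -p pics; python3 - <<'E'
from cell import sensors,get_image,camera_params
import cv2
print(sensors.read_state())
for n in ["scene","side","wrist"]:
    p=camera_params(n);print(n,p)
    cv2.imwrite(f"pics/{n}0.png",get_image(n))
E
```

```text
pics
{'clock': 0.0, 'qpos': array([ 1.10820403,  0.62932327,  0.03845084,  1.51835147, -0.02699901,
        0.99628498, -0.01998952]), 'qd': array([-5.03815748e-04, -1.69454310e-04, -2.35546840e-04, -9.78599213e-04,
       -9.20965878e-04, -1.22849896e-03, -7.91948157e-06]), 'tau': array([-8.44148576e-05, -5.63403118e+01,  1.22627746e+00, -1.93443722e+01,
        1.09485284e-02,  1.05050305e-02,  4.75226685e-06]), 'eef_pos': array([ 250.96835221, -598.88469203,  205.1093849 ]), 'tool_rot': array([-3.13974405e+00,  2.88386128e-05,  3.96796533e-01]), 'force': array([-0.57795086, -0.31571897,  0.19325291]), 'torque': array([-0.02486139,  0.02138144,  0.03404228]), 'gripper_force': 0.0, 'width': 85.4414064968421}
scene {'mtx': array([[417.96014631,   0.        , 274.87377057],
       [  0.        , 417.96014631, 215.7309604 ],
       [  0.        ,   0.        ,   1.        ]]), 'rvec': array([ 1.09310858,  2.46438386, -0.93891047]), 'tvec': array([ 291.82061311, -194.61342881, 1323.64161732])}
side {'mtx': array([[509.33576992,   0.        , 285.92290261],
       [  0.        , 509.33576992, 213.41813882],
       [  0.        ,   0.        ,   1.        ]]), 'rvec': array([ 0.45467339, -2.77832938,  1.10300921]), 'tvec': array([ 409.98494224,  122.61976554, 1059.70795526])}
wrist {'mtx': array([[315.94192415,   0.        , 286.64725529],
       [  0.        , 315.94192415, 213.59378449],
       [  0.        ,   0.        ,   1.        ]]), 'rvec': array([-2.42279432,  1.61132886,  0.22311028]), 'tvec': array([-647.20317182,  -34.52185295,  378.62694126])}
```

View pics/scene0.png

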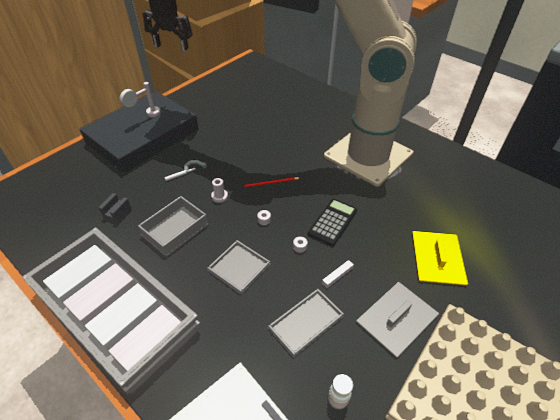

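View pics/side0.png

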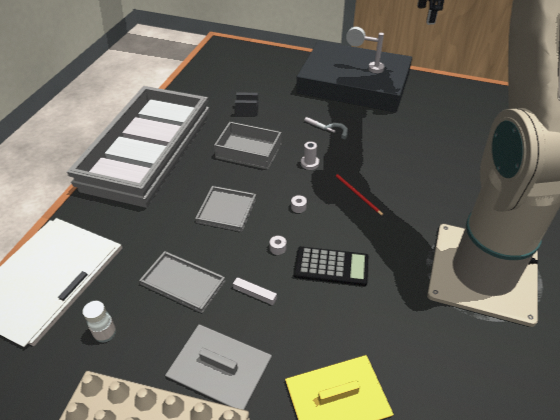

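View pics/wrist0.png

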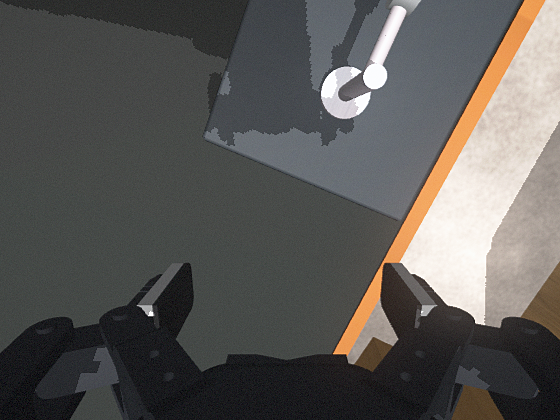

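The scene view shows the bushing at (219,190), the collars at (264,217) and (300,243), the bar at (338,273), the box at (173,225), the square tray at (239,266), the long tray at (306,322), the grey lid at (398,319) and the micrometer at (186,171). The side view shows the same things. The wrist camera doesn't see any of them yet.

```bash
cat > h.py <<'E'
import cv2, numpy as np
from cell import sensors,get_image,camera_params
def cam(n):
    p=camera_params(n);R=cv2.Rodrigues(p["rvec"])[0];return p["mtx"],R,np.array(p["tvec"]).ravel()
def ray(c,px):
    K,R,t=c;px=np.atleast_2d(np.asarray(px,float))
    d=np.c_[px,np.ones(len(px))]@np.linalg.inv(K).T@R
    return -R.T@t,d/np.linalg.norm(d,axis=1)[:,None]
def plane(c,px,z):
    o,d=ray(c,px);return o+d*((z-o[2])/d[:,2])[:,None]
def tri(c1,p1,c2,p2):
    P=[c[0]@np.c_[c[1],c[2]] for c in (c1,c2)]
    X=cv2.triangulatePoints(P[0],P[1],np.atleast_2d(p1).T.astype(float),np.atleast_2d(p2).T.astype(float))
    return (X[:3]/X[3]).T
def proj(c,X):
    K,R,t=c;q=(np.atleast_2d(X)@R.T+t)@K.T;return q[:,:2]/q[:,2:]
E
python3 - <<'E'
from h import *
for n in("scene","side"):
    im=cv2.imread(f"pics/{n}0.png");g=cv2.cvtColor(im,cv2.COLOR_BGR2GRAY)
    s=cv2.cvtColor(im,cv2.COLOR_BGR2HSV)[...,1]
    c=cam(n)
    for th in (75,170):
        m=((g>th)&(s<70)).astype(np.uint8)
        cs,_=cv2.findContours(m,cv2.RETR_EXTERNAL,cv2.CHAIN_APPROX_NONE)
        for k in cs:
            a=cv2.contourArea(k)
            if 60<a<8000:
                x,y,w,h=cv2.boundingRect(k);P=plane(c,[[x+w/2,y+h/2]],10)[0]
                if not(350<P[0]<900 and abs(P[1])<500): continue
                r=cv2.minAreaRect(k);hu=cv2.convexHull(k)
                q=cv2.approxPolyDP(hu,0.04*cv2.arcLength(hu,True),True).reshape(-1,2)
                print(n,th,int(a),"w",P[:2].round(),"q",q.tolist())
E
```

```text
scene 75 652 w [652. 375.] q [[346, 374], [353, 382], [351, 396], [344, 407], [335, 408], [328, 399], [329, 387], [336, 375]]
scene 75 2499 w [584. 228.] q [[318, 288], [343, 316], [293, 356], [267, 327]]
scene 75 3189 w [441. 377.] q [[400, 282], [439, 313], [397, 357], [356, 319]]
scene 75 319 w [432. 205.] q [[353, 263], [329, 286], [322, 284], [322, 279], [344, 262]]
scene 75 1765 w [579.  12.] q [[236, 240], [270, 261], [241, 293], [207, 270]]
scene 75 181 w [424.  80.] q [[302, 236], [307, 240], [305, 250], [299, 252], [293, 248], [293, 239]]
scene 75 155 w [420. -53.] q [[269, 211], [269, 222], [259, 223], [257, 213], [260, 210]]
scene 75 94 w [ 666. -384.] q [[127, 198], [111, 216], [105, 214], [118, 200]]
scene 75 1785 w [ 605. -214.] q [[182, 196], [206, 214], [166, 255], [138, 224]]
scene 75 278 w [ 430. -219.] q [[214, 178], [222, 179], [227, 191], [226, 199], [220, 202], [211, 197]]
scene 75 155 w [ 442. -359.] q [[205, 163], [164, 178], [188, 161]]
scene 170 288 w [638. 369.] q [[337, 375], [350, 378], [350, 393], [340, 393], [334, 388], [333, 380]]
scene 170 3166 w [80
[... 1578 characters left out ...]
. 341.] q [[102, 303], [103, 310], [97, 316], [87, 317], [83, 314], [86, 304], [92, 301]]
side 170 282 w [433. 197.] q [[233, 283], [239, 278], [275, 295], [270, 299]]
side 170 139 w [428.  66.] q [[285, 239], [285, 243], [281, 247], [274, 247], [270, 243], [271, 238], [275, 236]]
side 170 105 w [424. -67.] q [[305, 198], [305, 203], [302, 205], [295, 205], [291, 200], [295, 196]]
side 170 827 w [875. -27.] q [[89, 171], [100, 158], [150, 168], [140, 182]]
side 170 916 w [ 876. -108.] q [[105, 152], [118, 137], [166, 146], [153, 163]]
side 170 792 w [ 879. -200.] q [[123, 132], [135, 117], [181, 126], [170, 141]]
side 170 698 w [ 882. -288.] q [[139, 113], [149, 100], [194, 108], [184, 121]]
```

```bash
cat >> h.py <<'E'
from scipy.spatial.transform import Rotation as Ro
def go(x,y,z,yaw=None,s=None):
    """shift in tool axes (cm) and turn (deg) to TCP target; yaw modulo pi, nearest"""
    s=s or sensors.read_state();R=Ro.from_euler("xyz",s["tool_rot"]).as_matrix()
    sh=R.T@(np.array([x,y,z])-s["eef_pos"])/10;t=0
    if yaw is not None:
        t=-(yaw-s["tool_rot"][2]);t=np.degrees((t+np.pi/2)%np.pi-np.pi/2)
    print("shift",sh.round(2),"turn",round(float(t),1),"n",round(float(max(np.linalg.norm(sh)/4.17,abs(t)/7.16)),1))
E
python3 - <<'E'
from h import *
s=sensors.read_state();R=Ro.from_euler("xyz",s["tool_rot"]).as_matrix()
K,Rc,t=cam("wrist");C=-Rc.T@t
print("cam in tool",R.T@(C-s["eef_pos"]),"axes(cam rows in tool)\n",(Rc@R).round(3))
go(470,-130,400,1.3)
E
python3 -m inch '[[[19.6,-17.2,-9.7,0],[19.6,-17.2,-9.7,0],[19.6,-17.2,-9.7,0],[19.6,-17.2,-9.7,0],[19.6,-17.2,-9.7,0],[19.6,-17.2,-9.7,0],[19.6,-17.2,-9.7,0],[19.6,-17.2,-9.7,0]]]'
python3 - <<'E'
from h import *
go(470,-130,400,1.3)
E
```

```text
cam in tool [  67.75282606   -1.31702741 -166.9150023 ] axes(cam rows in tool)
 [[-0.     1.     0.001]
 [-0.964  0.    -0.267]
 [-0.267 -0.001  0.964]]
shift [ 38.32 -34.82 -19.42] turn -51.8 n 13.3
clock: 0.82
eef_pos: [370.3, -359.4, 305.2]
tool_rot: [3.141, -0.005, 0.406]
force: [0.9, 0.7, 0.2]
width: 85.4
gripper_force: 0.0
shift [ 18.28 -17.12  -9.4 ] turn -51.2 n 7.2
```

```bash

python3 -m inch '[[[18.3,-17.1,-9.4,-51],[18.3,-17.1,-9.4,-51],[18.3,-17.1,-9.4,-51],[18.3,-17.1,-9.4,-51],[18.3,-17.1,-9.4,-51],[18.3,-17.1,-9.4,-51],[18.3,-17.1,-9.4,-51],[18.3,-17.1,-9.4,-51]]]'
python3 -m inch '[[[0,0,0,0],[0,0,0,0]]]'
python3 - <<'E'
from h import *
np.savez("w1.npz",*cam("wrist"));cv2.imwrite("pics/w1.png",get_image("wrist"))
go(480,150,400,1.4)
E
```

```text
clock: 1.48
eef_pos: [470.8, -132.0, 398.5]
tool_rot: [3.138, -0.003, 1.3]
force: [0.5, -0.1, 0.7]
width: 85.2
gripper_force: 0.0
clock: 1.65
eef_pos: [467.3, -138.5, 396.3]
tool_rot: [-3.14, 0.001, 1.283]
force: [-0.6, 0.7, 0.7]
width: 85.1
gripper_force: 0.0
shift [28.04 -6.99 -0.4 ] turn -6.8 n 6.9
```

View pics/w1.png

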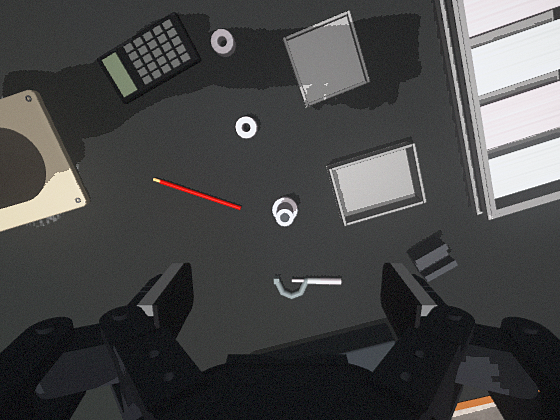

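The wrist view shows collars at (222,41) and (246,127), the bushing at (285,209), the box near (378,184), the square tray near (327,58) and the micrometer near (305,284). Next is a second view from further left.

```bash

python3 -m inch '[[[28,-7,0,-7],[28,-7,0,-7],[28,-7,0,-7],[28,-7,0,-7],[28,-7,0,-7],[28,-7,0,-7],[28,-7,0,-7],[28,-7,0,-7]]]'
python3 -m inch '[[[0,0,0,0],[0,0,0,0],[0,0,0,0]]]'
python3 - <<'E'
from h import *
np.savez("w2.npz",*cam("wrist"));cv2.imwrite("pics/w2.png",get_image("wrist"))
E
```

```text
clock: 2.37
eef_pos: [478.2, 159.4, 396.6]
tool_rot: [-3.14, -0.005, 1.417]
force: [-0.3, 0.7, 0.9]
width: 85.6
gripper_force: 0.0
clock: 2.62
eef_pos: [479.9, 149.1, 396.6]
tool_rot: [-3.141, 0.002, 1.405]
force: [-0.7, 0.6, 0.4]
width: 85.4
gripper_force: 0.0
```

View pics/w2.png

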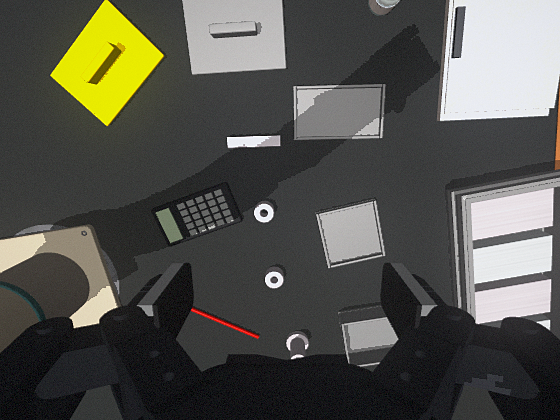

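The second wrist view shows collars at (264,212) and (274,280), the bar at (254,141), the lid near (235,35), the long tray at (339,111), the square tray at (350,233) and the bushing at (297,343).

```bash
python3 - <<'E'
from h import *
for n in("w1","w2"):
    im=cv2.imread(f"pics/{n}.png");g=cv2.cvtColor(im,cv2.COLOR_BGR2GRAY)
    s=cv2.cvtColor(im,cv2.COLOR_BGR2HSV)[...,1]
    f=np.load(n+".npz");c=[f[k] for k in f.files]
    for th in (80,150):
        m=((g>th)&(s<80)).astype(np.uint8);m[262:]*= (1 if n=="w2" else 1)
        cs,_=cv2.findContours(m,cv2.RETR_EXTERNAL,cv2.CHAIN_APPROX_NONE)
        for k in cs:
            a=cv2.contourArea(k)
            if 120<a<12000:
                x,y,w,h=cv2.boundingRect(k);P=plane(c,[[x+w/2,y+h/2]],10)[0]
                if not(350<P[0]<750 and -400<P[1]<500): continue
                hu=cv2.convexHull(k)
                q=cv2.approxPolyDP(hu,0.04*cv2.arcLength(hu,True),True).reshape(-1,2)
                e=cv2.fitEllipse(k)
                print(n,th,int(a),"w",P[:2].round(),"q",q.tolist(),"ell",np.round(e[0],1),np.round(e[1],1))
E
```

```text
w1 80 462 w [ 437. -375.] q [[341, 283], [290, 298], [273, 279]] ell [304.7 286.1] [19.  67.7]
w1 80 324 w [ 680. -379.] q [[446, 244], [446, 255], [419, 270], [416, 260]] ell [431.5 257.1] [11.  43.2]
w1 80 544 w [ 439. -215.] q [[287, 197], [294, 201], [297, 213], [283, 226], [276, 221], [272, 206], [277, 199]] ell [284.4 210.9] [24.5 28.7]
w1 80 5154 w [ 612. -214.] q [[414, 143], [426, 201], [344, 225], [329, 169]] ell [378.5 184.4] [ 68.4 105.8]
w1 80 364 w [419. -55.] q [[247, 116], [257, 126], [251, 137], [243, 138], [235, 125], [239, 118]] ell [245.8 127. ] [21.2 22. ]
w1 80 427 w [424.  80.] q [[224, 29], [231, 34], [233, 45], [229, 51], [219, 53], [211, 45], [211, 36], [217, 29]] ell [221.8  41. ] [22.2 24.6]
w1 80 5050 w [575.   9.] q [[349, 10], [369, 81], [305, 107], [283, 38]] ell [326.4  58.7] [79.6 90. ]
w1 150 273 w [ 437. -376.] q [[340, 279], [291, 298], [274, 283]] ell [305.5 286.9] [17.2 73.1]
w1 150 508 w [ 439. -215.] q [[288, 198], [297, 211], [291, 223], [281, 225], [272, 208], [278, 199]] ell [284.2 211. ] [23.9 27.5]
w1 150 3316 w [ 600. -211.] q [[413, 192
[... 1555 characters left out ...]
], [266, 275], [269, 272]] ell [273.6 279.4] [15.7 17.5]
w2 150 256 w [424.  73.] q [[267, 204], [273, 213], [268, 221], [263, 222], [256, 218], [254, 210], [261, 204]] ell [263.5 212.7] [17.7 18.7]
w2 150 2548 w [574.  12.] q [[372, 202], [380, 251], [331, 261], [319, 214]] ell [350.4 231.5] [58.1 61.6]
w2 150 484 w [430. 201.] q [[279, 136], [279, 145], [227, 144], [227, 137]] ell [252.  141.1] [10.4 72.7]
w2 150 186 w [624. 194.] q [[378, 118], [377, 133], [355, 134]] ell [370.2 128.1] [12.3 26.6]
w2 150 354 w [542. 247.] q [[331, 89], [298, 115], [298, 90]] ell [308.1  98.4] [20.1 38.6]
w2 150 6745 w [431. 364.] q [[281, 0], [285, 67], [192, 73], [182, 0]] ell [233.8  34.7] [ 81.8 116. ]
```

```bash
cat > meas.py <<'E'
from h import *
L=lambda n:[v for v in np.load(n+".npz").values()]
C={"w1":L("w1"),"w2":L("w2"),"sc":cam("scene"),"si":cam("side")}
def quad(name,ca,a,cb,b,z):
    a=np.array(a,float);b=np.array(b,float)
    # order b to match a by the plane positions
    A=plane(C[ca],a,z);B=plane(C[cb],b,z)
    b=b[[int(np.argmin(np.linalg.norm(B-p,axis=1))) for p in A]]
    T=tri(C[ca],a,C[cb],b);r=cv2.minAreaRect(A[:,:2].astype(np.float32));rb=cv2.minAreaRect(plane(C[cb],b,z)[:,:2].astype(np.float32))
    e=A[1]-A[0];f=A[2]-A[1]
    if np.linalg.norm(e)<np.linalg.norm(f):e=f
    print(name,"tri z",T[:,2].round(1),"ctr",A.mean(0).round(1)[:2],plane(C[cb],b,z).mean(0).round(1)[:2],"size",np.round(r[1],0),np.round(rb[1],0),"yaw",round(float(np.arctan(e[1]/e[0])) if abs(e[0])>1e-6 else 1.57,3))
quad("box","w1",[[414,143],[426,201],[344,225],[329,169]],"sc",[[182,196],[206,214],[166,255],[138,224]],43)
quad("sq","w1",[[349,10],[369,81],[305,107],[283,38]],"w2",[[385,255],[328,268],[315,212],[374,199]],16)
quad("sq","w2",[[385,255],[328,268],[315,212],[374,199]],"sc",[[236,240],[270,261],[241,293],[207,270]],16)
quad("long","w2",[[385,85],[382,137],[294,139],[293,86]],"sc",[[318,288],[343,316],[293,356],[267,327]],16)
quad("long","w2",[[385,85],[382,137],[294,139],[293,86]],"si",[[163,251],[224,277],[202,312],[139,280]],16)
quad("bar","w2",[[280,141],[227,146],[227,137],[279,135]],"si",[[233,283],[239,278],[275,295],[270,299]],18)
quad("lid","sc",[[400,282],[439,313],[397,357],[356,319]],"si",[[168,363],[209,329],[270,359],[231,405]],11)
H={}
for n in("w1","w2"):
    g=cv2.cvtColor(cv2.imread(f"pics/{n}.png"),cv2.COLOR_BGR2GRAY)
    cs,h=cv2.findContours((g>140).astype(np.uint8),cv2.RETR_CCOMP,cv2.CHAIN_APPROX_NONE)
    for k,hh in zip(cs,h[0]):
        a=cv2.contourArea(k)
        if hh[3]>=0 and 15<a<130:
            m=cv2.moments(k);p=np.array([m["m10"]/m["m00"],m["m01"]/m["m00"]]);P=plane(C[n],[p],24)[0]
            if 380<P[0]<470 and abs(P[1])<260:print(n,"hole",p.round(1),a,P.round(1));H.setdefault(n,[]).append(p)
for p in H["w1"]:
    for q in H["w2"]:
        X=tri(C["w1"],[p],C["w2"],[q])[0]
        if np.linalg.norm(plane(C["w1"],[p],24)-plane(C["w2"],[q],24))<40:print("tri",X.round(1))
E
python3 meas.py
```

```text
box tri z [11.9 46.2 39.2 39.9] ctr [ 603.8 -206.4] [ 607.1 -197.7] size [143. 101.] [133. 152.] yaw 0.015
sq tri z [ 8.8 14.3 13.8  5.1] ctr [574.    6.6] [573.6   9.5] size [110. 108.] [109. 113.] yaw 0.082
sq tri z [ 3.5  9.5 13.7  4. ] ctr [573.6   9.5] [578.8  11.2] size [109. 113.] [114. 110.] yaw -1.494
long tri z [ 5.5  7.2 14.8  1.6] ctr [577.9 224.5] [583.2 227.3] size [ 83. 149.] [ 88. 154.] yaw -0.144
long tri z [15.4 19.1 18.1  7.2] ctr [577.9 224.5] [578.7 225.6] size [ 83. 149.] [ 89. 156.] yaw -0.144
bar tri z [10.1 18.7 23.7 22. ] ctr [430.8 204.5] [433.2 205.4] size [15. 90.] [12. 89.] yaw -0.075
lid tri z [  9.4  32.6  24.7 -12.2] ctr [434.4 372.6] [434.9 366.2] size [115. 153.] [105. 148.] yaw -0.106
w1 hole [284.3 217.1] 77.5 [ 436.7 -220.1   24. ]
w1 hole [284.8 206.4] 127.5 [ 443.2 -201.7   24. ]
w1 hole [245.5 127. ] 72.0 [419.7 -54.2  24. ]
w1 hole [221.5  41. ] 102.0 [424.9  77.4  24. ]
w2 hole [273.7 279.5] 49.0 [420.  -53.2  24. ]
w2 hole [263.5 212.6] 61.0 [425.1  78.2  24. ]
tri [419.6 -54.1  22.2]
tri [424.8  77.8  22.5]
```

```bash
python3 - <<'E'
from h import *
go(425,77.8,130,0.06)
f=[v for v in np.load("w1.npz").values()]
p=plane(f,[[414,143],[426,201],[344,225],[329,169]],43)[:,:2]
for i in range(4):
    e=p[(i+1)%4]-p[i];print(p[i].round(),np.linalg.norm(e).round(),np.arctan2(e[1],e[0]).round(3))
E
python3 -m inch '[[[0,0,15,57],[0,0,15,57],[0,0,15,57],[0,0,15,57],[0,0,15,57],[0,0,15,57],[0,0,15,57],[0,0,15,57]]]' 5.5
python3 - <<'E'
from h import *
go(425,77.8,130,0.06)
E
```

```text
shift [-7.92 -4.23 26.68] turn 77.0 n 10.8
[ 674. -155.] 100.0 -1.55
[ 676. -256.] 143.0 -3.127
[ 533. -258.] 101.0 1.578
[ 532. -157.] 141.0 0.012
clock: 3.33
eef_pos: [479.8, 149.8, 246.9]
tool_rot: [3.141, 0.0, 0.405]
force: [0.4, -0.0, 0.8]
width: 54.9
gripper_force: 0.0
shift [-7.87  4.46 11.69] turn 19.7 n 3.5
```

```bash

python3 -m inch '[[[-7.9,4.5,11.7,22],[-7.9,4.5,11.7,22],[-7.9,4.5,11.7,22],[-7.9,4.5,11.7,22],[-7.9,4.5,11.7,22],[-7.9,4.5,11.7,22],[-7.9,4.5,11.7,22]]]'
python3 - <<'E'
from h import *
cv2.imwrite("pics/w3.png",get_image("wrist"))
go(425,77.8,4,0.02)
E
```

```text
clock: 3.92
eef_pos: [427.4, 79.1, 131.0]
tool_rot: [-3.141, -0.003, 0.03]
force: [0.7, 1.3, 0.8]
width: 54.8
gripper_force: 0.0
shift [-0.32  0.18 12.72] turn 0.6 n 3.1
```

View pics/w3.png

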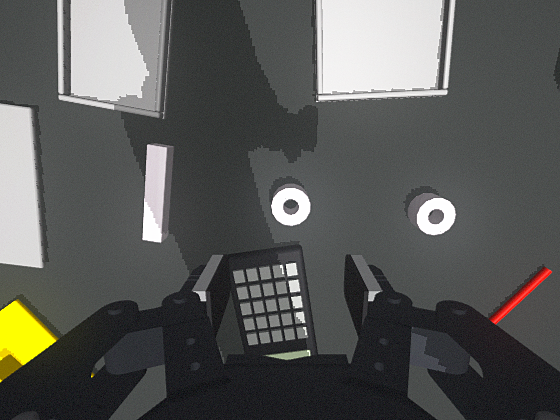

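Close view: the collar at (291,206) lies between the fingers' closing lines, and the calculator edge at (300,245) is clear of the pads. I'll descend and grip.

```bash

python3 -m inch '[[[-0.2,0.1,4,0],[-0.2,0.1,8,0],[-0.2,0.1,11,0],[-0.2,0.1,12.7,0],[-0.2,0.1,12.7,0],[-0.2,0.1,12.7,0]]]'
python3 -m inch '[[[0,0,0,0],[0,0,0,0],[0,0,0,0],[0,0,0,0],[0,0,0,0],[0,0,0,0],[0,0,0,0],[0,0,0,0]]]' 2
python3 -m inch '[[[0,0,-2,0],[0,0,-6,0],[0,0,-10,0],[0,0,-12,0],[0,0,-12,0],[0,0,-12,0]]]'
python3 - <<'E'
from h import *
go(571,-206,120,0.015)
go(560,10,120,0.015)
E
```

```text
clock: 4.47
eef_pos: [425.4, 78.9, 2.7]
tool_rot: [-3.14, -0.003, 0.031]
force: [0.4, -0.7, 0.4]
width: 55.2
gripper_force: 0.0
clock: 5.13
eef_pos: [423.4, 77.7, 3.2]
tool_rot: [3.141, -0.0, 0.03]
force: [-0.9, 0.5, -0.3]
width: 19.8
gripper_force: 0.0
clock: 5.63
eef_pos: [424.1, 77.4, 124.0]
tool_rot: [-3.142, -0.003, 0.029]
force: [-0.9, -0.7, -1.0]
width: 20.0
gripper_force: 0.0
shift [13.85 28.76  0.44] turn 0.8 n 7.7
shift [13.39  7.13  0.44] turn 0.8 n 3.6
```

```bash
python3 - <<'E'
from h import *
cv2.imwrite("pics/w4.png",get_image("wrist"))
E
```

```text
(no output)
```

View pics/w4.png

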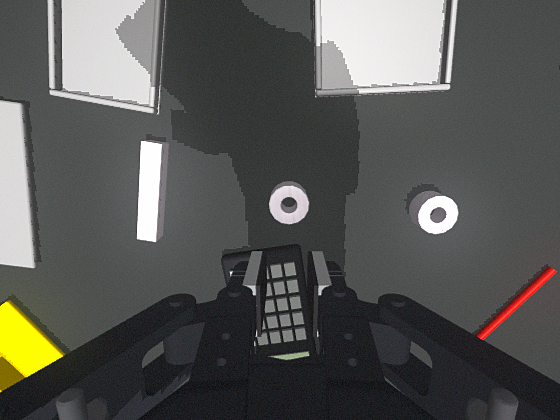

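The collar is still at (289,204), unmoved and ahead of the fingers. I'll re-measure it from here.

```bash
python3 - <<'E'
from h import *
c=cam("wrist");s=sensors.read_state();print(s["eef_pos"],s["tool_rot"])
print("collar",plane(c,[[289,204],[437,213]],24).round(1))
R=Ro.from_euler("xyz",s["tool_rot"]).as_matrix()
print("tcp px",proj(c,s["eef_pos"]),"tcp at z=24",proj(c,[[*s["eef_pos"][:2],24]]))
print(-c[1].T@c[2]-s["eef_pos"])
for n,p in(("scene",[[300,243],[264,217]]),("side",[[278,242],[298,201]])): print(n,plane(cam(n),p,24).round())
E
```

```text
[423.22033666  77.10851158 123.05653917] [ 3.14109802e+00 -3.74792642e-04  2.95228735e-02]
collar [[425.3  76.7  24. ]
 [421.  -52.7  24. ]]
tcp px [[289.36361094 249.18112705]] tcp at z=24 [[288.49234373 206.29115599]]
[ 67.14387107   3.39722017 166.92807098]
scene [[430.  82.  24.]
 [427. -46.  24.]]
side [[424.  77.  24.]
 [421. -53.  24.]]
```

```bash

python3 -m inch '[[[0.1,0,2,0],[0.1,0,6,0],[0.1,0,9,0],[0.1,0,11,0],[0.1,0,12,0],[0.1,0,12,0],[0.1,0,12,0]]]' 5.5
python3 - <<'E'
from h import *
s=sensors.read_state();print(s["eef_pos"],s["width"],s["force"])
a=get_image("wrist")[60:360,130:430];b=cv2.resize(get_image("side")[180:280,220:340],None,fx=3,fy=3)
cv2.imwrite("pics/w5.png",np.hstack([a,b]))
E
```

```text
clock: 6.27
eef_pos: [422.7, 77.6, 1.8]
tool_rot: [3.14, 0.004, 0.032]
force: [-0.1, -0.1, -0.3]
width: 55.1
gripper_force: 0.0
[422.73893315  77.64819515   1.8034035 ] 55.14924439980636 [-0.12627502 -0.12762116 -0.29976052]
```

View pics/w5.png

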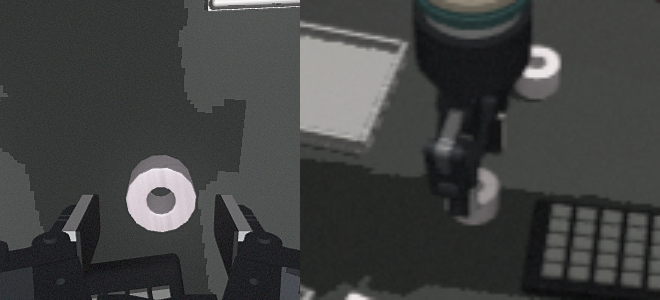

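The tips look too high and the pads seem to pass over the collar. I'll use the side view to check the true tip height.

```bash
python3 - <<'E'
from h import *
c=cam("side")
for z in(0,5,10,15,20,25,30):print(z,plane(c,[[274,252]],z)[0].round(1))
w=cam("wrist")
print("pad tips wrist px expected for tip z:",[(z,proj(w,[[434,105,z],[412,105,z]]).round().tolist()) for z in(2,10,18,25)])
E
```

```text
0 [430.1  87.6   0. ]
5 [428.7  91.4   5. ]
10 [427.3  95.2  10. ]
15 [425.9  99.   15. ]
20 [424.4 102.7  20. ]
25 [423.  106.5  25. ]
30 [421.6 110.3  30. ]
pad tips wrist px expected for tip z: [(2, [[241.0, 231.0], [242.0, 267.0]]), (10, [[239.0, 235.0], [240.0, 273.0]]), (18, [[237.0, 241.0], [238.0, 280.0]]), (25, [[235.0, 246.0], [236.0, 286.0]])]
```

```bash

python3 -m inch '[[[0.1,0,0.5,0],[0.1,0,1,0],[0.1,0,1,0],[0.1,0,1,0]]]'
python3 - <<'E'
from h import *
a=get_image("wrist")[60:360,130:430];b=cv2.resize(get_image("side")[180:280,220:340],None,fx=3,fy=3,interpolation=cv2.INTER_CUBIC)
cv2.imwrite("pics/w6.png",np.hstack([a,b]))
E
```

```text
clock: 6.7
eef_pos: [425.7, 77.6, -6.4]
tool_rot: [-3.141, -0.001, 0.03]
force: [0.3, 0.3, -0.8]
width: 54.6
gripper_force: 0.0
```

View pics/w6.png

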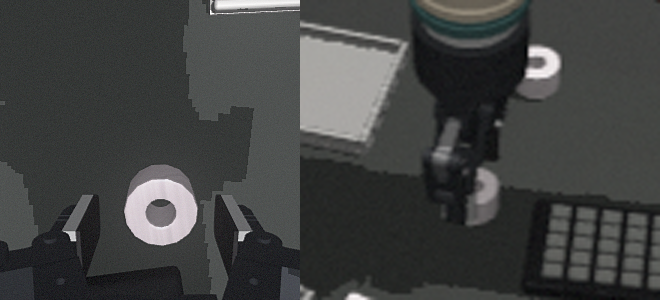

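The TCP reads -6 mm with no contact, so the real tips do sit higher than stated. I'll keep going down in guarded steps.

```bash

python3 -m inch '[[[0,0,0.25,0],[0,0,0.5,0],[0,0,0.5,0],[0,0,0.5,0]]]' | egrep 'eef|force'
python3 -m inch '[[[0,0,0.1,0],[0,0,0.2,0],[0,0,0.2,0],[0,0,0.2,0]]]' | egrep 'eef|force'
python3 -m inch '[[[0,0,0,0],[0,0,0,0],[0,0,0,0],[0,0,0,0],[0,0,0,0],[0,0,0,0],[0,0,0,0],[0,0,0,0]]]' 2.4
```

```text
eef_pos: [425.4, 77.7, -11.7]
force: [-0.5, 0.3, -0.6]
gripper_force: 0.0
eef_pos: [425.3, 77.7, -14.0]
force: [-0.0, 0.5, 0.3]
gripper_force: 0.0
clock: 8.13
eef_pos: [425.3, 77.4, -13.5]
tool_rot: [3.141, -0.001, 0.031]
force: [-0.8, -0.3, 8.4]
width: 32.8
gripper_force: 58.9
```

```bash

python3 -m inch '[[[0,0,-1,0],[0,0,-4,0],[0,0,-8,0],[0,0,-12,0],[0,0,-14,0],[0,0,-14,0],[0,0,-14,0]]]'
python3 - <<'E'
from h import *
a=get_image("wrist")[60:360,130:430];b=cv2.resize(get_image("side")[150:250,220:340],None,fx=3,fy=3,interpolation=cv2.INTER_CUBIC)
cv2.imwrite("pics/w7.png",np.hstack([a,b]))
go(570,-206,127,0.015)
E
```

```text
clock: 8.72
eef_pos: [425.9, 77.2, 126.6]
tool_rot: [3.141, -0.002, 0.029]
force: [0.3, -1.1, -2.1]
width: 32.8
gripper_force: 60.4
shift [13.71 28.72 -0.21] turn 0.9 n 7.6
```

View pics/w7.png

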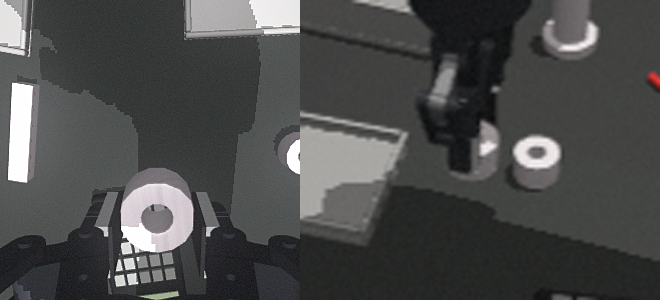

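The collar is held between the pads, with its bore at about (287,277) in full-frame pixels. I'll carry it to the box and measure the box from there.

```bash
python3 - <<'E'
from h import *
s=sensors.read_state();print(plane(cam("wrist"),[[287,277]],s["eef_pos"][2]+38),s["eef_pos"])
E
python3 -m inch '[[[7,14.5,0,0],[13.7,28.7,-4,0],[13.7,28.7,-8,0],[13.7,28.7,-8,0],[13.7,28.7,-8,0],[13.7,28.7,-8,0],[13.7,28.7,-8,0],[13.7,28.7,-8,1]]]'
python3 -m inch '[[[0,0,0,0],[0,0,0,0],[0,0,0,0],[0,0,0,0]]]' | grep eef
python3 - <<'E'
from h import *
np.savez("w8.npz",*cam("wrist"));im=get_image("wrist");cv2.imwrite("pics/w8.png",im)
go(570,-206,127,0.015)
E
```

```text
[[426.32890648  78.36816246 162.95985063]] [424.33991715  76.93878055 124.95985063]
clock: 9.48
eef_pos: [570.5, -207.6, 204.0]
tool_rot: [-3.141, 0.004, 0.012]
force: [0.1, 0.5, -2.0]
width: 32.9
gripper_force: 60.4
eef_pos: [569.8, -202.9, 204.4]
shift [0.02 0.31 7.78] turn 0.1 n 1.9
```

View pics/w8.png

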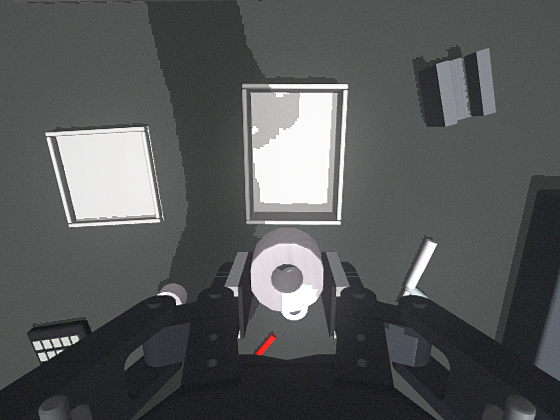

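From over the box, its rim corners are at (243,86), (348,86), (341,222) and (247,222).

```bash
python3 - <<'E'
from h import *
c=[v for v in np.load("w8.npz").values()]
g=cv2.cvtColor(cv2.imread("pics/w8.png"),cv2.COLOR_BGR2GRAY)
m=(g>130).astype(np.uint8);m[228:]=0
for k in cv2.findContours(m,cv2.RETR_EXTERNAL,cv2.CHAIN_APPROX_NONE)[0]:
    if cv2.contourArea(k)>2000:
        z=43 if cv2.boundingRect(k)[0]>200 else 16
        q=cv2.approxPolyDP(cv2.convexHull(k),12,True).reshape(-1,2);P=plane(c,q,z)[:,:2]
        P2=plane(c,k.reshape(-1,2),z)[:,:2].astype(np.float32);r=cv2.minAreaRect(P2)
        print(q.tolist(),P.round().tolist(),"rect",r,np.radians(r[2]))
        w1=[v for v in np.load("w1.npz").values()]
        o=np.array([[414,143],[426,201],[344,225],[329,169]] if z==43 else [[349,10],[369,81],[305,107],[283,38]],float)
        O=plane(w1,o,z)[:,:2];j=[int(np.argmin(np.linalg.norm(O-p,axis=1))) for p in P]
        print("tri z",tri(c,q,w1,o[j])[:,2].round(1))
E
```

```text
[[143, 127], [159, 221], [69, 226], [45, 133]] [[633.0, -44.0], [526.0, -51.0], [518.0, 56.0], [625.0, 64.0]] rect ((575.3748779296875, 5.8887939453125), (109.00318145751953, 109.4544906616211), 4.07777738571167) 0.07117064154403542
tri z [12.8 11.9 14.4 14.9]
[[337, 93], [332, 211], [254, 211], [250, 93]] [[668.0, -248.0], [549.0, -250.0], [548.0, -166.0], [667.0, -164.0]] rect ((608.2197265625, -206.94198608398438), (120.13361358642578, 84.77949523925781), 0.8461934924125671) 0.014768862551548951
tri z [74.1 19.   4.1 41.9]
```

```bash
python3 - <<'E'
from h import *
c=[v for v in np.load("w8.npz").values()]
w1=[v for v in np.load("w1.npz").values()]
q=np.array([[348,85],[341,223],[246,223],[243,85]],float)
o=np.array([[414,143],[426,201],[344,225],[329,169]],float)
P=plane(c,q,43)[:,:2];print(P.round(1),P.mean(0),tri(c,q,w1,o).round(1))
e=P[0]-P[1];f=P[3]-P[2];print(np.arctan2(e[1],e[0]),np.arctan2(f[1],f[0]))
E
```

```text
[[ 675.4 -258.6]
 [ 535.6 -260.6]
 [ 533.9 -157.2]
 [ 673.8 -157. ]] [ 604.67432674 -208.36351459] [[ 687.  -212.1   19.7]
 [ 602.6 -206.5  239.3]
 [ 548.1 -192.5  169.7]
 [ 603.9 -157.7  151.5]]
0.013888098710669747 0.001631395708279975
```

```bash

python3 -m inch '[[[0,0.4,4,0],[0,0.5,8,0],[0,0.5,12,0],[0,0.5,14,0],[0,0.5,14,0],[0,0.5,14,0],[0,0.5,14,0]]]'
python3 - <<'E'
from h import *
go(570,-208,-6,0.01)
E
```

```text
clock: 10.45
eef_pos: [572.5, -209.1, 67.7]
tool_rot: [3.141, -0.003, 0.014]
force: [0.3, 0.6, -0.7]
width: 32.7
gripper_force: 60.4
shift [-0.27 -0.11  7.37] turn 0.2 n 1.8
```

```bash

python3 -m inch '[[[-0.2,-0.1,2,0],[-0.2,-0.1,4,0],[-0.2,-0.1,5.5,0],[-0.2,-0.1,6.3,0],[-0.2,-0.1,6.7,0],[-0.2,-0.1,6.7,0],[-0.2,-0.1,6.7,0]]]' | egrep 'eef|force'
python3 - <<'E'
from h import *
go(570,-208,-8,0.01)
E
```

```text
eef_pos: [569.8, -209.0, -0.2]
force: [0.0, 0.3, -1.5]
gripper_force: 60.4
shift [ 0.02 -0.1   0.78] turn 0.2 n 0.2
```

Next I lower it the last bit, release, retreat and go to the second collar.

```bash

python3 -m inch '[[[0,0,0.3,0],[0,0,0.6,0],[0,0,0.7,0],[0,0,0.7,0],[0,0,0.7,0]]]' | egrep 'eef|force'
python3 -m inch '[[[0,0,0,0],[0,0,0,0],[0,0,0,0],[0,0,0,0],[0,0,0,0]]]' 5 | egrep 'eef|force|width'
python3 -m inch '[[[0,0,-2,0],[0,0,-5,0],[0,0,-9,0],[0,0,-13,0],[0,0,-15,0],[0,0,-15,0],[0,0,-15,0]]]'| egrep 'eef|force|width'
python3 - <<'E'
from h import *
np.savez("w9.npz",*cam("wrist"));cv2.imwrite("pics/w9.png",get_image("wrist"))
go(420.5,-53.7,140,0.01)
go(420.5,-53.7,-13,0.01)
E
```

```text
eef_pos: [569.0, -209.0, -8.0]
force: [-0.2, 0.0, -1.4]
gripper_force: 60.4
eef_pos: [569.1, -209.1, -7.8]
force: [0.2, 0.2, -0.4]
width: 49.9
gripper_force: 0.0
eef_pos: [569.6, -209.4, 143.3]
force: [-0.0, 0.6, -0.4]
width: 50.3
gripper_force: 0.0
shift [-14.6  -15.75   0.18] turn 0.1 n 5.2
shift [-14.59 -15.76  15.48] turn 0.1 n 6.3
```

```bash

python3 -m inch '[[[-14.6,-15.7,4,0],[-14.6,-15.7,4,0],[-14.6,-15.7,4,0],[-14.6,-15.7,4,0],[-14.6,-15.7,4,0],[-14.6,-15.7,4,0],[-14.6,-15.7,4,0],[-14.6,-15.7,4,0]]]' 5.2| egrep 'eef|force|width'
python3 -m inch '[[[0,0,0,0],[0,0,0,0],[0,0,0,0]]]'| egrep 'eef|force|width'
python3 - <<'E'
from h import *
c=cam("wrist");im=get_image("wrist");g=cv2.cvtColor(im,cv2.COLOR_BGR2GRAY)
cs,h=cv2.findContours((g>140).astype(np.uint8),cv2.RETR_CCOMP,cv2.CHAIN_APPROX_NONE)
for k,hh in zip(cs,h[0]):
    if hh[3]>=0 and 40<cv2.contourArea(k)<600:
        m=cv2.moments(k);print(cv2.contourArea(k),plane(c,[[m["m10"]/m["m00"],m["m01"]/m["m00"]]],24).round(1))
go(420.5,-53.7,-11,0.01)
E
```

```text
eef_pos: [420.2, -53.8, 101.2]
force: [0.4, -0.1, 0.3]
width: 52.2
gripper_force: 0.0
eef_pos: [421.8, -54.7, 101.8]
force: [0.7, -0.0, 0.2]
width: 52.2
gripper_force: 0.0
251.0 [[420.8 -54.6  24. ]]
425.5 [[ 432.  -237.7   24. ]]
shift [-0.11 -0.09 11.29] turn 0.1 n 2.7
```

```bash

python3 -m inch '[[[0,0,3,0],[0,0,6,0],[0,0,9,0],[0,0,10.5,0],[0,0,11.2,0],[0,0,11.2,0],[0,0,11.2,0]]]'| egrep 'eef|force|width'
python3 -m inch '[[[0,0,0,0],[0,0,0,0],[0,0,0,0],[0,0,0,0],[0,0,0,0],[0,0,0,0]]]' 2.4| egrep 'eef|force|width'
python3 -m inch '[[[0,0,-2,0],[0,0,-6,0],[0,0,-10,0],[0,0,-14,0],[0,0,-17,0],[0,0,-17,0],[0,0,-17,0]]]'| egrep 'eef|force|width'
python3 - <<'E'
from h import *
go(637,-208.5,140,0.01)
E
```

```text
eef_pos: [421.1, -54.0, -10.2]
force: [0.9, 0.3, -0.5]
width: 52.2
gripper_force: 0.0
eef_pos: [421.7, -54.3, -8.8]
force: [-1.2, -0.2, 6.8]
width: 32.6
gripper_force: 59.2
eef_pos: [422.0, -54.8, 161.9]
force: [1.0, -0.1, -1.8]
width: 32.6
gripper_force: 60.3
shift [21.32 15.61  2.31] turn 0.1 n 6.4
```

```bash

python3 -m inch '[[[21.3,15.6,2,0],[21.3,15.6,2,0],[21.3,15.6,2,0],[21.3,15.6,2,0],[21.3,15.6,2,0],[21.3,15.6,2,0],[21.3,15.6,4,0],[21.3,15.6,6,0]]]'| egrep 'eef|force|width'
python3 -m inch '[[[0,0,2,0],[0,0,3,0],[0,0,3,0],[0,0,3,0]]]'| egrep 'eef|force|width'
python3 - <<'E'
from h import *
go(637,-208.5,-3,0.01)
E
```

```text
eef_pos: [638.4, -210.8, 97.4]
force: [-0.5, -0.5, -1.4]
width: 32.6
gripper_force: 60.3
eef_pos: [635.2, -206.7, 69.1]
force: [-0.3, 0.8, 0.1]
width: 32.2
gripper_force: 60.3
shift [0.2  0.19 7.21] turn 0.2 n 1.7
```

```bash

python3 -m inch '[[[0.1,0.1,2,0],[0.1,0.1,4,0],[0.1,0.1,5.5,0],[0.1,0.1,6.3,0],[0.1,0.1,6.7,0],[0.1,0.1,6.7,0],[0.1,0.1,6.7,0]]]' | egrep 'eef|force'
python3 -m inch '[[[0,0,0.2,0],[0,0,0.4,0],[0,0,0.5,0],[0,0,0.5,0],[0,0,0.5,0]]]' | egrep 'eef|force'
python3 - <<'E'
from h import *
go(637,-208.5,-3,0.01)
E
```

```text
eef_pos: [637.7, -208.0, 3.9]
force: [-0.4, 0.5, -0.6]
gripper_force: 60.3
eef_pos: [637.0, -208.2, -1.9]
force: [-0.9, 0.2, -1.9]
gripper_force: 60.3
shift [-0.    0.03  0.11] turn 0.2 n 0.0
```

```bash

python3 -m inch '[[[0,0,0,0],[0,0,0,0],[0,0,0,0],[0,0,0,0],[0,0,0,0]]]' 5 | egrep 'eef|force|width'
python3 -m inch '[[[0,0,-2,0],[0,0,-5,0],[0,0,-9,0],[0,0,-13,0],[-4,0,-17,0],[-8,0,-20,0],[-8,0,-20,0],[-8,0,-20,0]]]'| egrep 'eef|force|width'
python3 -m inch '[[[0,0,0,0],[0,0,0,0],[0,0,0,0]]]'| egrep 'eef|force|width'
python3 - <<'E'
from h import *
c=cam("wrist");np.savez("w10.npz",*c);im=get_image("wrist");cv2.imwrite("pics/w10.png",im)
print("holes in box at z=29:")
g=cv2.cvtColor(im,cv2.COLOR_BGR2GRAY)
for th in(110,140,180):
  cs,h=cv2.findContours((g>th).astype(np.uint8),cv2.RETR_CCOMP,cv2.CHAIN_APPROX_NONE)
  for k,hh in zip(cs,h[0]):
    a=cv2.contourArea(k)
    if hh[3]>=0 and 40<a<900:
        m=cv2.moments(k);p=[m["m10"]/m["m00"],m["m01"]/m["m00"]];print(th,a,np.round(p),plane(c,[p],29).round(1)[0],plane(c,[p],60).round(1)[0])
E
```

```text
eef_pos: [637.1, -208.1, -1.8]
force: [-0.4, 0.4, -0.0]
width: 50.0
gripper_force: 0.0
eef_pos: [555.1, -210.2, 201.7]
force: [-0.6, -0.6, -0.1]
width: 50.0
gripper_force: 0.0
eef_pos: [557.4, -208.9, 197.1]
force: [0.4, -0.2, 0.7]
width: 50.0
gripper_force: 0.0
holes in box at z=29:
110 794.5 [ 66. 181.] [564.4  29.7  29. ] [570.    7.8  60. ]
140 147.0 [289. 302.] [ 421.3 -211.5   29. ] [ 440.2 -211.1   60. ]
140 886.0 [ 67. 181.] [564.   28.5  29. ] [569.6   6.7  60. ]
140 50.0 [288. 183.] [ 565.3 -208.1   29. ] [ 570.8 -208.    60. ]
140 60.0 [286. 163.] [ 586.2 -206.3   29. ] [ 589.8 -206.3   60. ]
180 160.0 [289. 302.] [ 421.7 -211.3   29. ] [ 440.5 -210.9   60. ]
180 71.0 [287. 182.] [ 566.3 -207.3   29. ] [ 571.7 -207.3   60. ]
180 98.5 [285. 164.] [ 585.6 -204.7   29. ] [ 589.2 -204.9   60. ]
180 67.5 [287. 112.] [ 638.1 -206.8   29. ] [ 636.9 -206.8   60. ]
```

View pics/w10.png

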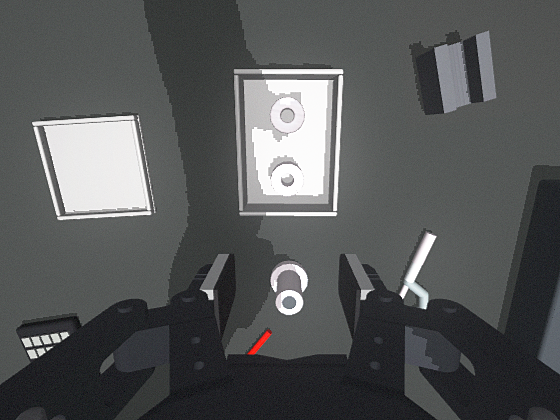

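Both collars lie flat side by side in the box, at (287,115) and (287,179). The bushing's top is at (289,302). The bushing comes next.

```bash
python3 - <<'E'
from h import *
L=lambda n:[v for v in np.load(n+".npz").values()]
print(tri(L("w10"),[[289,302]],L("w1"),[[284.3,217.1]]),plane(L("w1"),[[284.3,217.1]],60))
go(440,-211,130,0.01)
E
```

```text
[[ 439.77914083 -211.01699967   58.26434182]] [[ 440.04762894 -210.32070621   60.        ]]
shift [-11.73   0.08   6.7 ] turn 0.2 n 3.2
```

```bash

python3 -m inch '[[[-4,0,1,0],[-8,0,3,0],[-11.7,0,6.7,0],[-11.7,0,6.7,0],[-11.7,0,6.7,0],[-11.7,0,6.7,0],[-11.7,0,6.7,0]]]' 5| egrep 'eef|force|width'
python3 - <<'E'
from h import *
go(440,-211,18,0.01)
E
```

```text
eef_pos: [442.7, -210.3, 131.6]
force: [-0.9, 0.4, -0.5]
width: 50.0
gripper_force: 0.0
shift [-0.31  0.07 11.36] turn 0.2 n 2.7
```

```bash

python3 -m inch '[[[-0.1,0,3,0],[-0.1,0,6,0],[-0.1,0,9,0],[-0.1,0,10.5,0],[-0.1,0,11.2,0],[-0.1,0,11.2,0],[-0.1,0,11.2,0]]]'| egrep 'eef|force|width'
python3 -m inch '[[[0,0,0,0],[0,0,0,0],[0,0,0,0],[0,0,0,0],[0,0,0,0],[0,0,0,0]]]' 1.8| egrep 'eef|force|width'
python3 -m inch '[[[0,0,-2,0],[0,0,-5,0],[0,0,-7,0],[0,0,-8,0],[0,0,-8,0],[0,0,-8,0]]]'| egrep 'eef|force|width'
python3 - <<'E'
from h import *
go(575,7,98,0.01)
E
```

```text
eef_pos: [440.8, -210.4, 19.7]
force: [0.4, 0.4, -0.5]
width: 50.0
gripper_force: 0.0
eef_pos: [440.4, -211.5, 20.5]
force: [0.4, -0.2, 5.9]
width: 27.6
gripper_force: 58.7
eef_pos: [438.6, -211.2, 99.0]
force: [0.1, -0.4, -3.0]
width: 27.5
gripper_force: 60.5
shift [ 13.9  -21.66   0.09] turn 0.1 n 6.2
```

```bash

python3 -m inch '[[[13.9,-21.6,0,0],[13.9,-21.6,0,0],[13.9,-21.6,0,0],[13.9,-21.6,0,0],[13.9,-21.6,0,0],[13.9,-21.6,0,0],[13.9,-21.6,0,0],[13.9,-21.6,0,0]]]'| egrep 'eef|force|width'
python3 -m inch '[[[0,0,2,0],[0,0,4,0],[0,0,4,0],[0,0,4,0]]]'| egrep 'eef|force|width'
python3 - <<'E'
from h import *
go(575,7,26,0.01)
E
```

```text
eef_pos: [575.9, 12.5, 97.6]
force: [0.7, -0.2, -3.7]
width: 27.3
gripper_force: 60.6
eef_pos: [573.0, 5.8, 57.1]
force: [0.1, 0.5, -2.7]
width: 27.1
gripper_force: 60.6
shift [ 0.22 -0.12  3.11] turn 0.1 n 0.7
```

```bash

python3 -m inch '[[[0.1,0,1,0],[0.1,0,2,0],[0.1,0,2.6,0],[0.1,0,2.8,0],[0.1,0,2.8,0],[0.1,0,2.8,0]]]'| egrep 'eef|force|width'
python3 -m inch '[[[0,0,0.1,0],[0,0,0.2,0],[0,0,0.3,0],[0,0,0.3,0],[0,0,0.3,0]]]'| egrep 'eef|force|width'
```

```text
eef_pos: [576.3, 7.2, 31.1]
force: [-0.2, 0.9, -3.2]
width: 27.6
gripper_force: 60.6
eef_pos: [576.2, 7.1, 28.1]
force: [-0.1, -0.1, -3.2]
width: 27.7
gripper_force: 60.6
```

```bash

python3 -m inch '[[[0,0,0.1,0],[0,0,0.2,0],[0,0,0.2,0]]]'| egrep 'eef|force|width'
python3 -m inch '[[[0,0,0.05,0],[0,0,0.1,0],[0,0,0.1,0]]]'| egrep 'eef|force|width'
python3 -m inch '[[[0,0,0,0],[0,0,0,0],[0,0,0,0],[0,0,0,0],[0,0,0,0]]]' 5| egrep 'eef|force|width'
python3 -m inch '[[[0,0,-2,0],[0,0,-5,0],[0,0,-9,0],[0,0,-13,0],[0,0,-13,0],[0,0,-13,0]]]'| egrep 'eef|force|width'
python3 - <<'E'
from h import *
go(431,204,140,-0.07)
E
```

```text
eef_pos: [576.1, 7.0, 25.8]
force: [-0.4, -0.5, -4.0]
width: 27.7
gripper_force: 60.6
eef_pos: [576.5, 7.0, 25.6]
force: [-0.9, -0.2, 3.4]
width: 27.6
gripper_force: 61.5
eef_pos: [576.3, 7.2, 25.0]
force: [-0.5, -0.3, -0.2]
width: 49.8
gripper_force: 0.0
eef_pos: [577.9, 7.4, 157.5]
force: [0.2, -0.3, 0.1]
width: 50.1
gripper_force: 0.0
shift [-14.46 -19.84   1.68] turn 4.7 n 5.9
```

```bash

python3 -m inch '[[[-14.5,-19.8,0,5],[-14.5,-19.8,0,5],[-14.5,-19.8,0,5],[-14.5,-19.8,0,5],[-14.5,-19.8,0,5],[-14.5,-19.8,0,5],[-14.5,-19.8,0,5],[-14.5,-19.8,0,5]]]'| egrep 'eef|force|width'
python3 -m inch '[[[0,0,1,0],[0,0,1,0],[0,0,1,0],[0,0,1,0]]]'| egrep 'eef|rot'
python3 - <<'E'
from h import *
c=cam("wrist");np.savez("w11.npz",*c);im=get_image("wrist");cv2.imwrite("pics/w11.png",im)
g=cv2.cvtColor(im,cv2.COLOR_BGR2GRAY);s=cv2.cvtColor(im,cv2.COLOR_BGR2HSV)[...,1]
for th in(100,150,190):
  for k in cv2.findContours(((g>th)&(s<80)).astype(np.uint8),cv2.RETR_EXTERNAL,cv2.CHAIN_APPROX_NONE)[0]:
    if cv2.contourArea(k)<600:continue
    for z in(18,16,11):
        P=plane(c,k.reshape(-1,2),z)[:,:2].astype(np.float32);r=cv2.minAreaRect(P)
        if 350<r[0][0]<720 and 50<r[0][1]<480:print(th,z,np.round(r[0],1),np.round(r[1],1),round(np.radians(r[2]),3),cv2.boundingRect(k))
go(431,204,-9,-0.07)
E
```

```text
eef_pos: [426.7, 204.6, 154.3]
force: [-0.0, -0.7, -0.1]
width: 50.0
gripper_force: 0.0
eef_pos: [429.1, 201.9, 144.4]
tool_rot: [3.141, 0.001, -0.077]
100 18 [396.6 465.1] [ 52.7 154. ] 1.254 (0, 169, 53, 143)
100 16 [396.  466.9] [ 53.1 155. ] 1.254 (0, 169, 53, 143)
100 11 [394.3 471.5] [ 54.  157.6] 1.254 (0, 169, 53, 143)
100 18 [425.3 200.6] [ 77.3 100.6] 1.224 (248, 148, 85, 106)
100 16 [424.8 200.7] [ 77.8 101.3] 1.224 (248, 148, 85, 106)
100 11 [423.6 200.7] [ 79.1 103. ] 1.224 (248, 148, 85, 106)
100 18 [435.2 365.3] [111.5 149.7] 1.465 (46, 123, 135, 155)
100 16 [434.8 366.5] [112.3 150.7] 1.465 (46, 123, 135, 155)
100 11 [433.8 369.3] [114.2 153.3] 1.465 (46, 123, 135, 155)
100 18 [441.5 450.2] [185.2  21.6] 0.079 (0, 103, 71, 190)
100 16 [441.2 452. ] [186.4  21.8] 0.079 (0, 103, 71, 190)
100 11 [440.2 456.3] [189.6  22.1] 0.079 (0, 103, 71, 190)
100 18 [551.8 227.4] [83.7 96.1] 1.42 (198, 0, 104, 124)
100 16 [552.2 227.6] [84.3 96.7] 1.42 (198, 0, 104, 124)
100 11 [553.1 228.1] [85.7 98.4] 1.42 (198, 0, 104, 124)
150 18 [390.4 468.7] [ 49.8 139.9] 1.254 (0, 184, 50, 128
[... 874 characters left out ...]
86, 49, 126)
190 16 [388.7 471.4] [ 49.1 138.5] 1.254 (0, 186, 49, 126)
190 11 [386.9 476. ] [ 50.  140.8] 1.254 (0, 186, 49, 126)
190 18 [431.  201.8] [17.7 89.1] 1.435 (277, 149, 24, 93)
190 16 [430.5 201.8] [17.8 89.7] 1.435 (277, 149, 24, 93)
190 11 [429.4 201.9] [18.1 91.2] 1.435 (277, 149, 24, 93)
190 18 [435.6 365.5] [109.7 148.6] 1.464 (47, 123, 133, 155)
190 16 [435.2 366.7] [110.5 149.7] 1.464 (47, 123, 133, 155)
190 11 [434.2 369.5] [112.3 152.2] 1.464 (47, 123, 133, 155)
190 18 [557.4 208.6] [42.2 75.7] 1.493 (242, 0, 53, 100)
190 16 [557.8 208.7] [42.5 76.2] 1.493 (242, 0, 53, 100)
190 11 [558.8 208.9] [43.2 77.5] 1.493 (242, 0, 53, 100)
shift [ 0.18 -0.19 15.36] turn -0.4 n 3.7
```

```bash

python3 -m inch '[[[0.2,0,3,3.4],[0.2,0,7,3.4],[0.2,0,11,3.4],[0.2,0,13.5,3.4],[0.2,0,15,3.4],[0.2,0,15,3.4],[0.2,0,15,3.4]]]' 4| egrep 'eef|rot|force|width'
python3 -m inch '[[[0,0,0,0],[0,0,0,0],[0,0,0,0],[0,0,0,0],[0,0,0,0],[0,0,0,0]]]' 0.6| egrep 'eef|force|width'
python3 -m inch '[[[0,0,-2,0],[0,0,-5,0],[0,0,-7,0],[0,0,-8,0],[0,0,-8,0],[0,0,-8,0]]]'| egrep 'eef|force|width'
python3 - <<'E'
from h import *
go(578,224.5,75,-0.146)
E
```

```text
eef_pos: [430.5, 203.0, -5.3]
tool_rot: [3.141, 0.001, -0.134]
force: [-0.4, 0.1, 0.1]
width: 39.9
gripper_force: 0.0
eef_pos: [431.0, 203.1, -4.6]
force: [-0.4, -0.1, -0.4]
width: 6.2
gripper_force: 0.0
eef_pos: [430.9, 202.8, 74.9]
force: [0.3, 0.2, -0.4]
width: 5.8
gripper_force: 0.0
shift [14.28 -4.13  0.  ] turn 0.7 n 3.6
```

The pads passed over the bar, so I'll go lower.

```bash

python3 -m inch '[[[0,0,3,0],[0,0,6,0],[0,0,7.5,0],[0,0,8.5,0],[0,0,9,0],[0,0,9,0],[0,0,9,0]]]' 4| egrep 'eef|rot|force|width'
python3 - <<'E'
from h import *
print(sensors.read_state()["force"])
E
python3 -m inch '[[[0,0,0,0],[0,0,0,0],[0,0,0,0],[0,0,0,0],[0,0,0,0],[0,0,0,0]]]' 0.6| egrep 'eef|force|width'
```

```text
eef_pos: [430.1, 203.0, -15.6]
tool_rot: [3.141, 0.001, -0.133]
force: [0.0, -1.0, -0.5]
width: 40.1
gripper_force: 0.0
[ 0.00911467 -0.97251959 -0.47972221]
eef_pos: [430.9, 202.6, -14.2]
force: [-0.9, -1.7, 7.1]
width: 15.5
gripper_force: 59.3
```

```bash

python3 -m inch '[[[0,0,-2,0],[0,0,-5,0],[0,0,-7,0],[0,0,-8,0],[0,0,-8,0],[0,0,-8,0]]]'| egrep 'eef|force|width'
python3 -m inch '[[[14.3,-4.2,0,1],[14.3,-4.2,0,1],[14.3,-4.2,0,1],[14.3,-4.2,0,1],[14.3,-4.2,0,1],[14.3,-4.2,0,1],[14.3,-4.2,0,1]]]'| egrep 'eef|force|width'
python3 -m inch '[[[0,0,2,0],[0,0,3,0],[0,0,3,0],[0,0,3,0]]]'| egrep 'eef|force|width'
python3 - <<'E'
from h import *
c=cam("wrist");im=get_image("wrist");cv2.imwrite("pics/w12.png",im)
g=cv2.cvtColor(im,cv2.COLOR_BGR2GRAY)
for th in(80,110,150):
  for k in cv2.findContours((g>th).astype(np.uint8),cv2.RETR_EXTERNAL,cv2.CHAIN_APPROX_NONE)[0]:
    if cv2.contourArea(k)<1500:continue
    r=cv2.minAreaRect(plane(c,k.reshape(-1,2),16)[:,:2].astype(np.float32))
    if 520<r[0][0]<650 and 150<r[0][1]<300:print(th,np.round(r[0],1),np.round(r[1],1),round(np.radians(r[2]),3),cv2.boundingRect(k))
go(578,224.5,-8.5,-0.146)
E
```

```text
eef_pos: [431.0, 202.8, 64.9]
force: [0.2, -0.3, -2.6]
width: 15.8
gripper_force: 59.4
eef_pos: [575.7, 225.1, 63.0]
force: [0.5, -0.6, -2.1]
width: 16.0
gripper_force: 59.4
eef_pos: [576.3, 225.2, 34.2]
force: [-0.3, 0.3, -1.7]
width: 15.8
gripper_force: 59.3
80 [586.4 226.4] [393.4 239.3] 1.417 (0, 0, 560, 384)
110 [575.7 291.7] [226. 251.] 1.18 (0, 0, 366, 382)
150 [571.6 225.8] [ 84.2 163.6] 1.42 (214, 107, 152, 249)
shift [0.1  0.11 4.35] turn -0.3 n 1.0
```

```bash

python3 -m inch '[[[0.1,0,1,0],[0.1,0,2.5,0],[0.1,0,3.5,0],[0.1,0,4,0],[0.1,0,4,0],[0.1,0,4,0]]]'| egrep 'eef|force|width'
python3 -m inch '[[[0,0,0.1,0],[0,0,0.2,0],[0,0,0.3,0],[0,0,0.3,0],[0,0,0.3,0]]]'| egrep 'eef|force|width'
python3 -m inch '[[[0,0,0.05,0],[0,0,0.1,0],[0,0,0.1,0]]]'| egrep 'eef|force|width'
```

```text
eef_pos: [578.9, 225.6, -5.1]
force: [1.6, -0.0, -1.9]
width: 15.8
gripper_force: 59.4
eef_pos: [579.1, 225.5, -7.8]
force: [-0.2, -0.0, -2.2]
width: 16.0
gripper_force: 59.4
eef_pos: [579.0, 225.4, -9.0]
force: [-0.2, -0.5, -2.0]
width: 15.9
gripper_force: 59.4
```

```bash

python3 -m inch '[[[0,0,0.05,0],[0,0,0.1,0],[0,0,0.1,0]]]'| egrep 'eef|force|width'
python3 -m inch '[[[0,0,0,0],[0,0,0,0],[0,0,0,0],[0,0,0,0]]]' 3.5| egrep 'eef|force|width'
python3 -m inch '[[[0,0,-2,0],[0,0,-5,0],[0,0,-9,0],[0,0,-13,0],[0,0,-15,0],[0,0,-15,0],[0,0,-15,0]]]'| egrep 'eef|force|width'
python3 - <<'E'
from h import *
go(433,369,140,-0.106)
E
```

```text
eef_pos: [579.0, 225.5, -9.1]
force: [-2.5, -0.5, 5.3]
width: 15.9
gripper_force: 60.2
eef_pos: [579.1, 225.6, -10.0]
force: [0.3, -0.0, -0.1]
width: 35.1
gripper_force: 0.0
eef_pos: [579.8, 225.7, 141.3]
force: [-0.4, 0.5, -1.5]
width: 35.0
gripper_force: 0.0
shift [-16.67 -11.95   0.1 ] turn -2.6 n 4.9
```

```bash

python3 -m inch '[[[-16.6,-11.9,0,-2.6],[-16.6,-11.9,0,-2.6],[-16.6,-11.9,0,-2.6],[-16.6,-11.9,0,-2.6],[-16.6,-11.9,0,-2.6],[-16.6,-11.9,0,-2.6],[-16.6,-11.9,0,-2.6],[-16.6,-11.9,0,-2.6]]]'| egrep 'eef|force|width'
python3 -m inch '[[[0,0,1,0],[0,0,1,0],[0,0,1,0],[0,0,1,0]]]'| egrep 'eef|rot'
python3 - <<'E'
from h import *
c=cam("wrist");np.savez("w13.npz",*c);im=get_image("wrist");cv2.imwrite("pics/w13.png",im)
g=cv2.cvtColor(im,cv2.COLOR_BGR2GRAY);s=cv2.cvtColor(im,cv2.COLOR_BGR2HSV)[...,1]
L=lambda n:[v for v in np.load(n+".npz").values()]
for th in(100,150):
  for k in cv2.findContours(((g>th)&(s<80)).astype(np.uint8),cv2.RETR_EXTERNAL,cv2.CHAIN_APPROX_NONE)[0]:
    if cv2.contourArea(k)<1500:continue
    r=cv2.minAreaRect(plane(c,k.reshape(-1,2),11)[:,:2].astype(np.float32))
    if 350<r[0][0]<650 and 250<r[0][1]<450:print(th,np.round(r[0],1),np.round(r[1],1),round(np.radians(r[2]),3),cv2.boundingRect(k))
go(433,369,-6,-0.106)
E
```

```text
eef_pos: [432.7, 366.8, 138.6]
force: [0.3, -0.8, 0.8]
width: 35.0
gripper_force: 0.0
eef_pos: [433.4, 367.1, 129.5]
tool_rot: [3.141, 0.0, -0.108]
100 [422.2 370. ] [129.2 174.8] 1.463 (220, 115, 132, 182)
150 [434.  370.5] [112.3 151.5] 1.464 (221, 115, 128, 161)
shift [-0.05 -0.15 13.58] turn -0.1 n 3.3
```

View pics/w13.png

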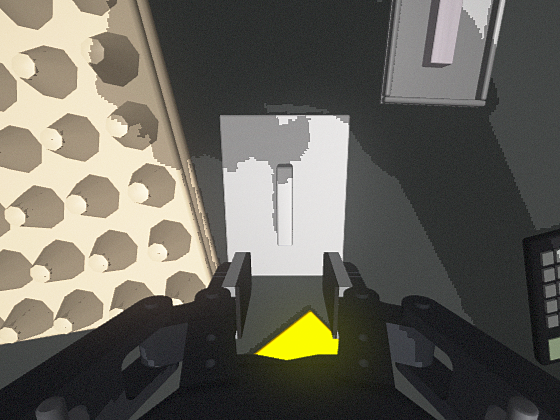

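The lid is square on below the gripper: plate (221–349, 115–275), grip bar (285,205). The bar lies lengthwise in the long tray at the upper right. Now I'll grip the lid.

```bash

python3 -m inch '[[[0,-0.2,3,0],[0,-0.2,7,0],[0,-0.2,10,0],[0,-0.2,12.5,0],[0,-0.2,13.5,0],[0,-0.2,13.5,0],[0,-0.2,13.5,0]]]'| egrep 'eef|force|width'
python3 -m inch '[[[0,0,0,0],[0,0,0,0],[0,0,0,0],[0,0,0,0],[0,0,0,0],[0,0,0,0]]]' 0.2| egrep 'eef|force|width'
python3 -m inch '[[[0,0,-2,0],[0,0,-6,0],[0,0,-10,0],[0,0,-14,0],[0,0,-18,0],[0,0,-18,0],[0,0,-18,0]]]'| egrep 'eef|force|width'
python3 - <<'E'
from h import *
go(604.5,-207.5,170,0.01)
E
```

```text
eef_pos: [433.2, 370.6, -4.5]
force: [1.2, -0.2, 0.0]
width: 34.7
gripper_force: 0.0
eef_pos: [434.1, 370.9, -3.0]
force: [-0.9, -1.7, 6.4]
width: 12.4
gripper_force: 61.3
eef_pos: [434.5, 371.3, 178.3]
force: [-0.1, 0.5, -2.6]
width: 12.4
gripper_force: 60.2
shift [23.05 55.75  0.68] turn -6.7 n 14.5
```

```bash

python3 -m inch '[[[11.5,27.9,0,0],[11.5,27.9,0,0],[11.5,27.9,0,0],[11.5,27.9,0,0],[11.5,27.9,0,0],[11.5,27.9,0,0],[11.5,27.9,0,0],[11.5,27.9,0,0]]]'| egrep 'eef|force|width'
python3 -m inch '[[[11.5,27.9,0,-6.7],[11.5,27.9,0,-6.7],[11.5,27.9,0,-6.7],[11.5,27.9,0,-6.7],[11.5,27.9,0,-6.7],[11.5,27.9,0,-6.7],[11.5,27.9,0,-6.7],[11.5,27.9,0,-6.7]]]'| egrep 'eef|force|width'
python3 -m inch '[[[0,0,2,0],[0,0,4,0],[0,0,4,0],[0,0,4,0],[0,0,4,0]]]'| egrep 'eef|rot'
python3 - <<'E'
from h import *
c=cam("wrist");np.savez("w14.npz",*c);im=get_image("wrist");cv2.imwrite("pics/w14.png",im)
go(604.5,-207.5,45,0.01)
g=cv2.cvtColor(im,cv2.COLOR_BGR2GRAY);s=cv2.cvtColor(im,cv2.COLOR_BGR2HSV)[...,1]
z=sensors.read_state()["eef_pos"][2]+4.5+11
for th in(100,150):
  for k in cv2.findContours(((g>th)&(s<80)).astype(np.uint8),cv2.RETR_EXTERNAL,cv2.CHAIN_APPROX_NONE)[0]:
    if cv2.contourArea(k)<6000:continue
    r=cv2.minAreaRect(plane(c,k.reshape(-1,2),z)[:,:2].astype(np.float32))
    print(th,np.round(r[0],1),np.round(r[1],1),round(np.radians(r[2]),3),cv2.boundingRect(k))
E
```

```text
eef_pos: [518.3, 70.7, 173.1]
force: [-0.1, -0.4, -2.0]
width: 12.4
gripper_force: 60.1
eef_pos: [601.9, -219.4, 172.7]
force: [0.7, -1.2, -2.5]
width: 12.3
gripper_force: 60.1
eef_pos: [602.9, -208.5, 135.2]
tool_rot: [-3.141, 0.0, 0.012]
shift [ 0.1  -0.11  9.08] turn 0.1 n 2.2
100 [620.3 -92.4] [58.  63.3] 0.073 (0, 166, 131, 116)
100 [ 610.9 -207.1] [136.7 110.6] 0.012 (166, 105, 243, 255)
150 [621.6 -92. ] [54.4 62.8] 0.074 (0, 166, 128, 111)
150 [ 628.9 -206.7] [ 99.8 109.9] 0.012 (166, 106, 242, 197)
```

```bash

python3 -m inch '[[[0.1,0,2,0],[0.15,0,4,0],[0.15,0,6,0],[0.15,0,8,0],[0.15,0,9,0],[0.15,0,9,0],[0.15,0,9,0]]]'| egrep 'eef|force|width'
python3 -m inch '[[[0,0,0.2,0],[0,0,0.4,0],[0,0,0.6,0],[0,0,0.7,0],[0,0,0.7,0]]]'| egrep 'eef|force|width'
python3 - <<'E'
from h import *
go(604.5,-207.5,33.5,0.01)
E
```

```text
eef_pos: [604.9, -208.9, 45.7]
force: [0.5, 0.4, -0.5]
width: 12.5
gripper_force: 60.1
eef_pos: [604.3, -209.1, 38.1]
force: [0.4, -0.1, -1.5]
width: 12.3
gripper_force: 60.1
shift [ 0.03 -0.16  0.46] turn 0.1 n 0.1
```

```bash

for i in 1 2; do python3 -m inch '[[[0,0,0.1,0],[0,0,0.2,0],[0,0,0.2,0]]]'| egrep 'eef|force'; done
python3 -m inch '[[[0,0,0.05,0],[0,0,0.1,0],[0,0,0.1,0]]]'| egrep 'eef|force'
```

```text
eef_pos: [604.1, -209.0, 35.8]
force: [-0.2, 0.1, -2.0]
gripper_force: 60.1
eef_pos: [604.4, -209.1, 35.0]
force: [-3.0, 0.4, 5.1]
gripper_force: 61.0
eef_pos: [604.4, -209.1, 35.0]
force: [-4.3, -0.2, 12.3]
gripper_force: 61.9
```

Contact comes at the seated height. I'll release, back off and check.

```bash

python3 -m inch '[[[0,0,0,0],[0,0,0,0],[0,0,0,0],[0,0,0,0],[0,0,0,0]]]' 3| egrep 'eef|force|width'
python3 -m inch '[[[0,0,-2,0],[0,0,-6,0],[0,0,-10,0],[-4,0,-14,0],[-8,-2,-18,0],[-12,-4,-20,0],[-12,-4,-20,0],[-12,-4,-20,0]]]'| egrep 'eef|force'
python3 -m inch '[[[0,0,0,0],[0,0,0,0],[0,0,0,0],[0,0,0,0]]]'| egrep 'clock|eef'
python3 - <<'E'
from h import *
c=cam("wrist");im=get_image("wrist");cv2.imwrite("pics/w15.png",im)
sd=get_image("side");sc=get_image("scene");cv2.imwrite("pics/s15.png",sd)
g=cv2.cvtColor(im,cv2.COLOR_BGR2GRAY);s=cv2.cvtColor(im,cv2.COLOR_BGR2HSV)[...,1]
for k in cv2.findContours(((g>110)&(s<80)).astype(np.uint8),cv2.RETR_EXTERNAL,cv2.CHAIN_APPROX_NONE)[0]:
    if cv2.contourArea(k)>3000:
        for z in(49,54):
            r=cv2.minAreaRect(plane(c,k.reshape(-1,2),z)[:,:2].astype(np.float32));print(z,np.round(r[0],1),np.round(r[1],1),round(np.radians(r[2]),3),cv2.boundingRect(k))
A=cv2.resize(im[20:320,100:540],(528,360));B=cv2.resize(sd[90:330,120:360],(270,270));D=np.zeros((600,800,3),np.uint8)
D[:360,:528]=A;D[:270,528:798]=B;D[360:600,:320]=cv2.resize(sc[150:330,120:360],(320,240));cv2.imwrite("pics/fin.png",D)
E
```

```text
eef_pos: [604.2, -209.0, 32.8]
force: [0.1, -0.2, 0.0]
width: 30.5
gripper_force: 0.0
eef_pos: [480.1, -168.1, 236.5]
force: [-0.4, 0.3, 0.7]
gripper_force: 0.0
clock: 39.22
eef_pos: [484.3, -170.6, 232.0]
49 [572.9  -8.8] [99.7 99.7] 0.073 (78, 48, 111, 106)
54 [572.6 -11.1] [98.2 98.3] 0.073 (78, 48, 111, 106)
49 [ 598.3 -207.4] [141.6 113.2] 0.011 (270, 0, 116, 150)
54 [ 597.6 -206.9] [139.5 111.6] 0.011 (270, 0, 116, 150)
```

View pics/fin.png

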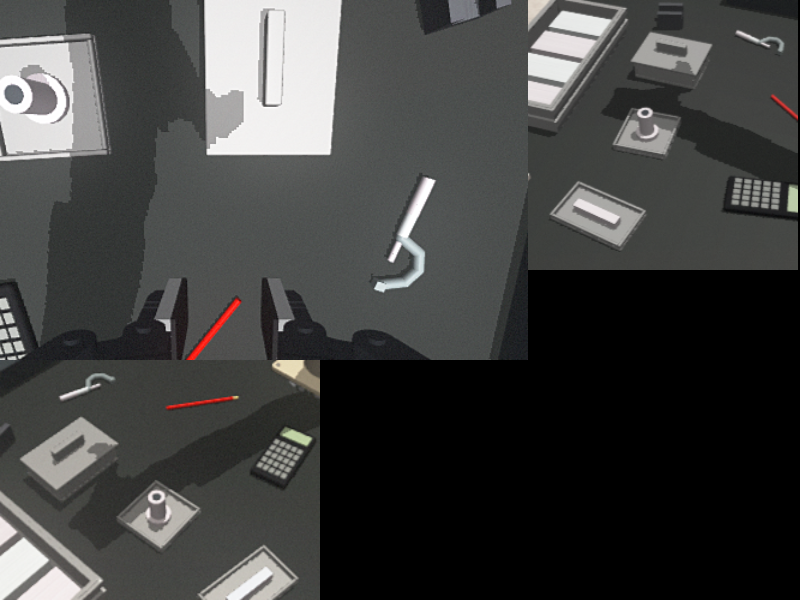

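The lid lies square and flat on the box: its plate edge measures 113 mm at the seated height. The bushing stands in the square tray, the bar lies lengthwise in the oblong tray, and the micrometer hasn't moved.

```bash
python3 -c "
from cell import order;print(order.finish_job())"
```

```text
the job is handed in; nothing more can be done
None
```

I put both collars flat in the parts box and seated the lid on it, then handed the job in at about 39 s; the bushing stands in the square tray, the bar lies lengthwise in the oblong tray and the micrometer is untouched, but no verdict came back.

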